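# Close the tasting bottles

### The job

The tasting is over: press the loose stoppers of the three open bottles on the counter gently straight down until each is fully home, the tall slim bottle first, then the square bottle, and the squat round flask last. Only press with the fingertips from above: leave the bottles standing where they are, without lifting or tipping them, and leave the cheese box, the glass and the cheese block alone.

Things in the scene. Friction and masses are not known exactly. Their poses are not given: they have to be found in the camera images.
- tall: loose dark-green glass bottle, tall and slim: round body 64 mm diameter to 140 mm height, sloping shoulder, neck about 27 mm diameter; its lip is 230 mm above its underside. About 600 g (hidden, x0.7 to 1.4); stands upright on the counter. Origin at the centre of its underside, z up along the neck.
- tall_top (a point): centre of the flat top of the tall slim bottle's stopper: a black disc cap 34 mm diameter, 14 mm thick, on a cork shank coaxial with the neck. Fully home, the cap sits on the lip and this point is 244 mm above the bottle's underside; at the start it is 11 to 14 mm higher.
- tall_stopper (a joint): how far that stopper has been pushed down, in m: 0 = standing 14 mm proud, 0.014 = fully home (hard stop). Starts at 0 to 0.003. It slides straight down against about 3 N of friction and stays where it is left. The stop is hard: at about 25 mm/s it is met gently, at 50 mm/s or more it is a blow (over 40 N).
- square: loose dark-green glass bottle with a square body 66 x 66 mm to 120 mm height, short shoulder, neck about 27 mm diameter; its lip is 175 mm above its underside. About 600 g (hidden, x0.7 to 1.4); stands upright on the counter. Origin at the centre of its underside, z up along the neck.
- square_top (a point): centre of the flat top of the square bottle's stopper: a black disc cap 34 mm diameter, 14 mm thick, on a cork shank coaxial with the neck. Fully home, the cap sits on the lip and this point is 189 mm above the bottle's underside; at the start it is 11 to 14 mm higher.
- square_stopper (a joint): how far that stopper has been pushed down, in m: 0 = standing 14 mm proud, 0.014 = fully home (hard stop). Starts at 0 to 0.003. It slides straight down against about 3 N of friction and stays where it is left. The stop is hard: at about 25 mm/s it is met gently, at 50 mm/s or more it is a blow (over 40 N).
- flask: loose dark-green glass flask, squat and round-bellied: belly 92 mm diameter at 40 mm height, neck about 27 mm diameter; its lip is 125 mm above its underside. About 500 g (hidden, x0.7 to 1.4); stands upright on the counter. Origin at the centre of its underside, z up along the neck.
- flask_top (a point): centre of the flat top of the squat round flask's stopper: a black disc cap 34 mm diameter, 14 mm thick, on a cork shank coaxial with the neck. Fully home, the cap sits on the lip and this point is 139 mm above the bottle's underside; at the start it is 11 to 14 mm higher.
- flask_stopper (a joint): how far that stopper has been pushed down, in m: 0 = standing 14 mm proud, 0.014 = fully home (hard stop). Starts at 0 to 0.003. It slides straight down against about 3 N of friction and stays where it is left. The stop is hard: at about 25 mm/s it is met gently, at 50 mm/s or more it is a blow (over 40 N).
- cheese_box: bystander: closed round wooden cheese box, 113 mm diameter, 42 mm high, loose. Origin at the centre of its underside.
- tumbler: bystander: empty clear tasting glass, 58 mm diameter at the rim, 75 mm high, loose. Origin at the centre of its underside.
- cheese_block: bystander: block of hard cheese, 60 x 90 x 45 mm (x, y, z), loose. Origin at the centre of its underside.
There are look-alikes about, which are no part of the job. What is shaped like the square but blue or orange is not meant.

How it is judged:
By the outcome, as a careful person would: the job done as asked, in the order asked, and still so for the second after the job is handed in, with the robot touching nothing.
It also fails if it takes over 51 s, if anything falls off the work surface, if the arm or the gripper's body presses on something with over 40 N, if the wrist force passes 120 N, or if a joint passes its speed limit or range.

### The arm

A 7-joint arm with a two-finger parallel gripper is mounted at the origin on the work surface. World frame = base frame: x ahead of the robot, y to its left, z up, the work surface at z = 0. Lengths are in m, angles in rad, forces in N, time in s.
With the tool pointing down it reaches from about 0.425 to 0.925 m from the base axis. Payload 6.8 kg.
Tool frame: the origin (TCP) lies midway between the tips of the shut fingers; the grasp point (between the pads) lies r.grip_point_offset behind it (r.grip_point_offset is the distance from the TCP to the grasp point, in m); z points along the fingers, y is the line along which they close (so a half turn about z gives the same grasp; the last joint's range is limited). The gripper opens to 85 mm and grips with 20 to 120 N. Pads are 22 mm wide; open, the fingers measure 114 mm over their backs; the gripper's body (76 mm by 85 mm) begins 54 mm behind the grasp point. The pads swing forward as they close: fully open they stand 13 mm farther back than shut.
Start: joints at [-1.331, 0.477, 0.022, 1.555, -0.011, 1.109, -0.083], TCP at [0.23, 0.635, 0.231] pointing down, gripper open.
Joint ranges: [-2.96, 2.96], [-0.34, 2.1], [-1.41, 1.46], [0.24, 2.44], [-1.37, 4.51], [0.17, 1.92], [-2.96, 2.96]. Speed limits (rad/s): [2.39, 2.39, 3.14, 3.14, 3.14, 3.14, 3.14].

### API

Orientations are given as a rotation vector (axis times angle).
In Python, from bench import r gives the robot as it stands. The module is installed in compiled form; this text tells all that it offers.
- The arm moves only by the shell command python3 -m crank 'ROWS' [FORCE]. ROWS is JSON, a list of rows, each a list of 5 numbers: the shift along the world's x, y, z in units of 200 mm (1.0 is 200 mm), then the turn about the world's z in units of 45 degrees (1.0 is 45 degrees), then the opening, from -1 (shut) to 1 (fully open). In form: [[dx, dy, dz, turn, jaw], ...]. A call has 1 to 8 rows; each row shifts and turns the commanded pose from where the row before left it; what a row does not reach is not made up. A row lasts 1/12 s, in which the tool goes at most 41.7 mm and 7.16 degrees, less where a joint would pass 70% of its speed; a pose out of reach is approached as far as the arm can. A call with a number of a shift or a turn outside -1 to 1 is refused whole. A call with a gripper value outside its range is refused whole. The fingers move at their own pace and stop on an object; FORCE is the grip in N (left out, the last holds). Time passes only in rows, so rows that do not move let the fingers close. It gives the time, the measured TCP pose, the force, the opening and the grip force at its end, in the units of the state.
- r.get_obs(): the state, without advancing time (a new reading comes with each control period).
- r.grab_frame(name): name is "scene" or "top" or "wrist"; returns the picture (480x640x3 uint8, blue, green, red); there is no depth.
- r.camera_model(name): a dict with "fx", "fy", "cx", "cy" (pixels), "R" (3x3) and "t" (3): a world point X has camera coordinates R X + t. Camera axes: x right, y down, z forward; pixel columns grow to the right and rows downward; lengths in m; the calibration is good to about 2 mm. The wrist camera is an equidistant fisheye: a pixel r from the principal point sees the ray r / f radians off the axis. A picture is of the moment at which its call begins: read the wrist's pose just before it. camera_model takes no time and is no camera call; for the wrist camera it gives the pose at the moment of the call.
- r.hand_in(): hands the job in; it is judged then, once.
The state is a dict: "clock": time; "joints": joint angles; "qvel": joint speeds; "tau": joint torques, N m; "tcp_pos": TCP position; "orientation": TCP orientation; "contact_force": force on the tool from outside, world axes, zero at the start; "moment": the same for the moment, N m; "grip_width": finger opening in m; "gripper_force": force on a finger pad.
Only numpy, scipy, OpenCV 4.12 (cv2) and the standard library are available. Lean on these libraries where they do the work, as an engineer would, in place of code of your own. Each camera call takes 0.05 s, during which the arm holds its last target. There are 200 camera calls.

## Working session

There is one attempt and no reset: what is moved stays moved. The work goes in short steps, Python scripts to look and compute and a shell command to move; the robot and the scene stay as the last step left them, time stands still between calls to the robot, and variables do not carry over. Pictures are saved under pics/ and viewed, at most 10 in all, crops included, and the job is handed in when it is done.

```bash
mkdir -p pics; python3 - <<'E'
from bench import r
import cv2
for n in("scene","top"):
    cv2.imwrite(f"pics/{n}0.png",r.grab_frame(n)); m=r.camera_model(n); print(n,m)
o=r.get_obs();print(o["clock"],o["tcp_pos"],o["orientation"],o["contact_force"],r.grip_point_offset)
E
```

```text
scene {'fx': 478.8960045149166, 'fy': 478.8960045149166, 'cx': 318.83709222986425, 'cy': 244.07318688415174, 'R': array([[ 0.72955813,  0.683894  ,  0.00582521],
       [ 0.57317503, -0.6067553 , -0.55074349],
       [-0.37311569,  0.40513825, -0.83465423]]), 't': array([-0.43589557, -0.1694883 ,  1.21544282])}
top {'fx': 573.8012772007642, 'fy': 573.8012772007642, 'cx': 313.36887554118556, 'cy': 242.29024375826785, 'R': array([[-0.02792143, -0.99941999, -0.01949551],
       [-0.99838539,  0.02884706, -0.04893332],
       [ 0.04946732,  0.01809775, -0.99861176]]), 't': array([0.06784339, 0.56653354, 1.12073542])}
0.1 [0.22987151 0.63408655 0.23042241] [-5.43457518e-01 -3.09405764e+00  2.54996477e-03] [ 0.30544232 -0.09283992 -0.53353425] 0.0187
```

View pics/scene0.png

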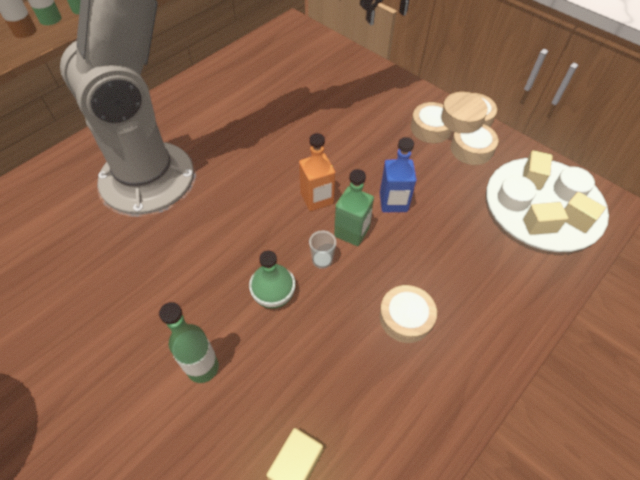

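View pics/top0.png

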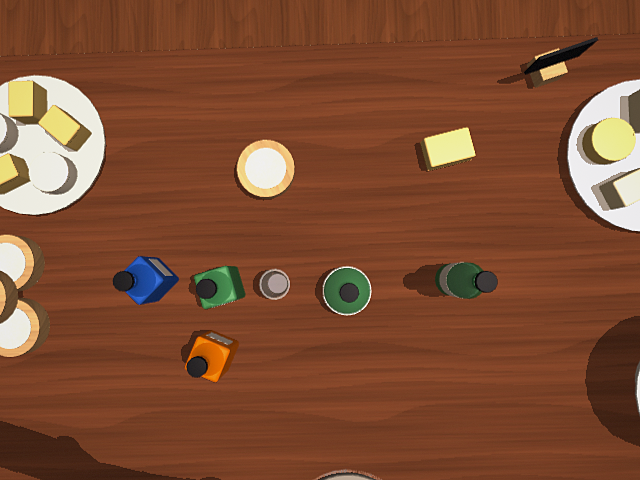

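The scene view shows the stopper caps at tall (172,313), flask (268,260) and square green (357,178). In the top view they are at (486,281), (348,292) and (206,288). The blue and orange look-alikes stand beside the square bottle. I'll refine the centroids and triangulate.

```bash
python3 - <<'E'
from bench import r
import cv2,numpy as np
px={"tall":((172,313),(486,281)),"square":((357,178),(206,288)),"flask":((268,260),(348,292))}
im={n:cv2.imread(f"pics/{n}0.png") for n in("scene","top")}
M={n:r.camera_model(n) for n in im}
tiles=[]
for k,v in px.items():
    P=[];U=[]
    for n,p in zip(("scene","top"),v):
        g=(im[n].max(2)<60).astype(np.uint8)
        x,y=p;w=16;sub=g[y-w:y+w+1,x-w:x+w+1]
        c,lab,st,ce=cv2.connectedComponentsWithStats(sub)
        l=lab[w,w];q=ce[l]+[x-w,y-w];print(k,n,q,st[l])
        m=M[n];K=np.array([[m["fx"],0,m["cx"]],[0,m["fy"],m["cy"]],[0,0,1]])
        P.append(K@np.c_[m["R"],m["t"]]);U.append(q)
        t=cv2.resize(im[n][y-20:y+20,x-20:x+20],(260,260),interpolation=cv2.INTER_CUBIC);tiles.append(cv2.convertScaleAbs(t,alpha=1.6,beta=25))
    X=cv2.triangulatePoints(P[0],P[1],U[0][:,None],U[1][:,None])[:,0];print(" tri",X[:3]/X[3])
    z={"tall":.244,"square":.189,"flask":.139}[k]+.0125-.006
    for n,u in zip(("scene","top"),U):
        m=M[n];C=-m["R"].T@m["t"];d=m["R"].T@[(u[0]-m["cx"])/m["fx"],(u[1]-m["cy"])/m["fy"],1]
        print("  plane",n,C+d*(z-C[2])/d[2])
cv2.imwrite("pics/caps.png",np.vstack([np.hstack(tiles[0::2]),np.hstack(tiles[1::2])]))
E
```

```text
tall scene [171.87179487 312.81481481] [   0    0   33   33 1053]
tall top [486.61293743 280.87592789] [  0   0  33  33 943]
 tri [ 0.48946357 -0.21874236  0.25115398]
  plane scene [ 0.49017462 -0.21761774  0.2505    ]
  plane top [ 0.48882381 -0.21976576  0.2505    ]
square scene [356.9747191  177.92977528] [   0    0   33   33 1068]
square top [205.89705882 288.28235294] [  5   7  22  20 340]
 tri [0.48730334 0.23007561 0.18907798]
  plane scene [0.49005195 0.22477952 0.1955    ]
  plane top [0.48791665 0.22918464 0.1955    ]
flask scene [267.96834264 259.93761639] [   0    0   33   33 1074]
flask top [347.14537445 292.62114537] [  7   7  19  19 227]
 tri [ 0.47141307 -0.00802032  0.13634624]
  plane scene [ 0.47513961 -0.01233767  0.1455    ]
  plane top [ 0.47237635 -0.00697333  0.1455    ]
```

View pics/caps.png

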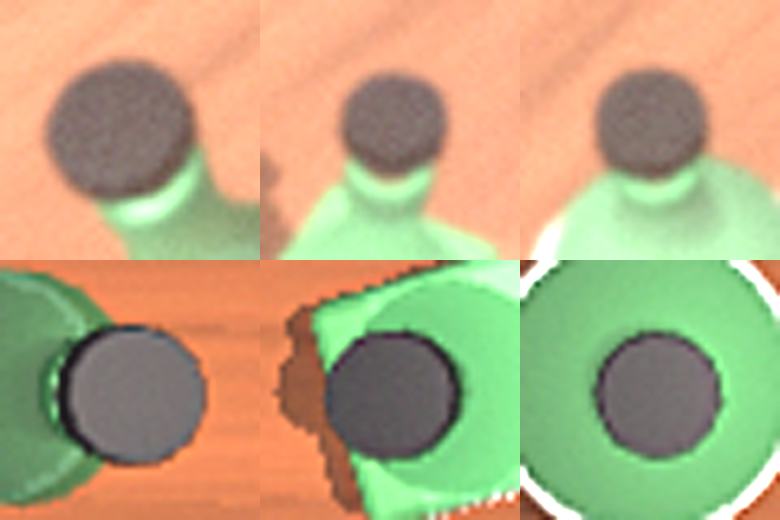

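```bash
python3 - <<'E'
from bench import r
import numpy as np
px={"tall":((170.1,312.4),(486.2,281.4),.244),"square":((357.2,176.7),(206.3,288.4),.189),"flask":((267.9,258.7),(349,292.5),.139)}
for k,(a,b,z) in px.items():
    for n,u in zip(("scene","top"),(a,b)):
        m=r.camera_model(n);C=-m["R"].T@m["t"];d=m["R"].T@[(u[0]-m["cx"])/m["fx"],(u[1]-m["cy"])/m["fy"],1]
        print(k,n,C+d*(z+.0055-C[2])/d[2])
E
python3 -m crank '[[0.15,-0.1,0.15,0,-1],[0.2,-0.15,0.15,0,-1],[0.2,-0.15,0.1,0,-1],[0.2,-0.15,0,0,-1],[0.2,-0.15,0,0,-1],[0.2,-0.15,0,0,-1],[0.1,-0.2,0,0,-1],[0.05,-0.2,0,0,-1]]' 30
```

```text
tall scene [ 0.48706925 -0.2189369   0.2495    ]
tall top [ 0.48800339 -0.21937278  0.2495    ]
square scene [0.48773445 0.22828643 0.1945    ]
square top [0.48767771 0.22872333 0.1945    ]
flask scene [ 0.47252644 -0.01015099  0.1445    ]
flask top [ 0.47245934 -0.01024455  0.1445    ]
clock: 0.77
tcp_pos: [0.4474, 0.4178, 0.294]
orientation: [0.547, 3.093, -0.001]
contact_force: [1.6, -1.0, 0.4]
grip_width: 0.0001
gripper_force: 0.0
```

```bash
python3 -m crank '[[0,0,0.05,0,-1],[0,-0.2,0,0,-1],[0,-0.2,0,0,-1],[0,-0.2,0,0,-1],[0,-0.2,0,0,-1],[0,-0.2,0,0,-1],[0,-0.2,0,0,-1],[0,-0.2,0,0,-1]]'; python3 -m crank '[[0,-0.2,0,0,-1],[0,-0.2,0,0,-1],[0,-0.2,0,0,-1],[0,-0.2,0,0,-1],[0,-0.2,0,0,-1],[0,-0.2,0,0,-1],[0,-0.2,0,0,-1],[0,0,0,0,-1]]'; python3 -m crank '[[0,0,0,0,-1],[0,0,0,0,-1],[0,0,0,0,-1]]'
```

```text
clock: 1.43
tcp_pos: [0.4442, 0.1381, 0.3048]
orientation: [-0.543, -3.094, -0.0]
contact_force: [1.2, -0.3, -0.1]
grip_width: -0.0
gripper_force: 0.0
clock: 2.1
tcp_pos: [0.4435, -0.1479, 0.3054]
orientation: [0.56, 3.09, -0.004]
contact_force: [-0.4, 0.3, 0.6]
grip_width: -0.0002
gripper_force: 0.0
clock: 2.35
tcp_pos: [0.445, -0.1386, 0.3047]
orientation: [-0.54, -3.094, -0.001]
contact_force: [-0.4, 0.1, -0.1]
grip_width: -0.0003
gripper_force: 0.0
```

```bash
python3 -m crank '[[0.07,-0.13,0,0,-1],[0.07,-0.13,0,0,-1],[0.075,-0.14,0,0,-1],[0,0,0,0,-1],[0,0,-0.06,0,-1],[0,0,-0.06,0,-1],[0,0,0,0,-1],[0,0,0,0,-1]]'; python3 - <<'E'
from bench import r
import cv2
o=r.get_obs();print(o["tcp_pos"],o["contact_force"])
cv2.imwrite("pics/s1.png",cv2.resize(r.grab_frame("scene")[230:410,60:300],None,fx=3,fy=3))
E
```

```text
clock: 3.02
tcp_pos: [0.4878, -0.2186, 0.2804]
orientation: [-0.54, -3.093, -0.001]
contact_force: [0.5, -0.2, -0.4]
grip_width: -0.0002
gripper_force: 0.0
[ 0.48783685 -0.21855002  0.28039111] [ 0.45268957 -0.23297052 -0.38509472]
```

View pics/s1.png

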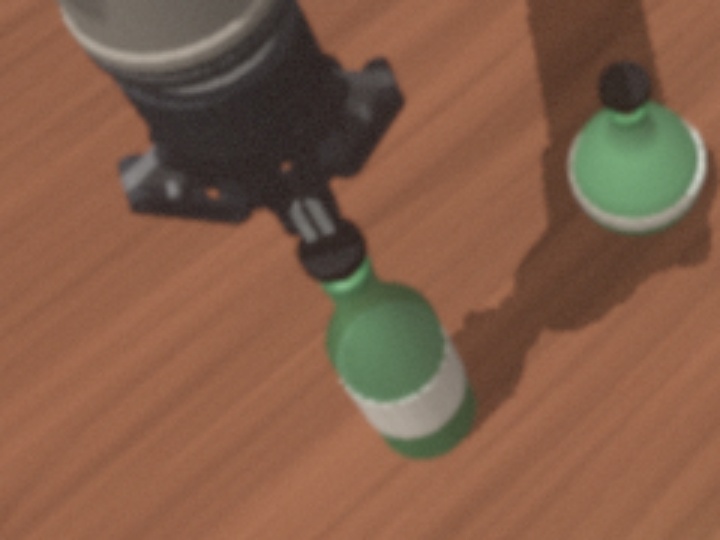

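The fingertips are over the tall bottle's cap: tips at about (318,235) and cap centre at about (332,250) in the crop. Now I'll descend slowly.

```bash
R='x'; python3 -m crank '[[0,0,-0.01,0,-1],[0,0,-0.01,0,-1],[0,0,-0.01,0,-1],[0,0,-0.01,0,-1],[0,0,-0.01,0,-1],[0,0,-0.01,0,-1],[0,0,-0.01,0,-1],[0,0,-0.01,0,-1]]' | egrep 'tcp|contact'; python3 -m crank '[[0,0,-0.01,0,-1],[0,0,-0.01,0,-1],[0,0,-0.01,0,-1],[0,0,-0.01,0,-1],[0,0,-0.01,0,-1],[0,0,-0.01,0,-1]]'| egrep 'tcp|contact'
```

```text
tcp_pos: [0.4878, -0.2201, 0.2646]
contact_force: [-0.4, 0.1, -0.7]
tcp_pos: [0.4881, -0.2202, 0.2531]
contact_force: [-1.2, 0.4, 3.6]
```

```bash
python3 -m crank '[[0,0,-0.01,0,-1],[0,0,-0.01,0,-1],[0,0,-0.01,0,-1],[0,0,-0.005,0,-1]]' | egrep 'tcp|contact'; python3 -m crank '[[0,0,-0.005,0,-1],[0,0,-0.005,0,-1]]' | egrep 'tcp|contact'; python3 -m crank '[[0,0,-0.005,0,-1]]'| egrep 'tcp|contact'
```

```text
tcp_pos: [0.4879, -0.2201, 0.2456]
contact_force: [-0.6, 0.8, 2.4]
tcp_pos: [0.4881, -0.2202, 0.244]
contact_force: [-1.2, -0.2, 13.1]
tcp_pos: [0.4888, -0.2206, 0.2441]
contact_force: [-1.3, 1.5, 17.3]
```

The tall stopper is home: z stopped at 0.244 with the force up to 17 N. Next is the square bottle.

```bash
python3 -m crank '[[0,0,0.05,0,-1],[0,0,0.1,0,-1],[0,0,0.1,0,-1],[0,0.1,0.05,0,-1],[0,0.15,0,0,-1],[0,0.15,0,0,-1],[0,0.15,0,0,-1],[0,0.15,0,0,-1]]'| egrep 'tcp|contact'; python3 -m crank '[[0,0.15,0,0,-1],[0,0.15,0,0,-1],[0,0.15,0,0,-1],[0,0.15,0,0,-1],[0,0.15,0,0,-1],[0,0.15,0,0,-1],[0,0.15,0,0,-1],[0,0.15,0,0,-1]]'| egrep 'tcp|contact';  python3 -m crank '[[0,0.15,0,0,-1],[0,0.15,0,0,-1],[0,0.05,-0.1,0,-1],[0,0,-0.15,0,-1],[0,0,0,0,-1],[0,0,0,0,-1],[0,0,0,0,-1]]'| egrep 'tcp|contact'
```

```text
tcp_pos: [0.4874, -0.0788, 0.303]
contact_force: [1.0, 0.1, 0.3]
tcp_pos: [0.4874, 0.1613, 0.3029]
contact_force: [0.4, 0.6, 0.1]
tcp_pos: [0.4884, 0.2294, 0.254]
contact_force: [-0.3, -0.0, 0.4]
```

```bash
python3 -m crank '[[0,0,-0.06,0,-1],[0,0,-0.06,0,-1],[0,0,-0.06,0,-1],[0,0,0,0,-1],[0,0,0,0,-1],[0,0,0,0,-1]]'| egrep 'tcp|contact'
python3 - <<'E'
from bench import r
import cv2
cv2.imwrite("pics/s2.png",cv2.resize(r.grab_frame("scene")[100:400,140:440],None,fx=2,fy=2))
E
```

```text
tcp_pos: [0.4889, 0.23, 0.2185]
contact_force: [0.2, -0.3, 0.1]
```

View pics/s2.png

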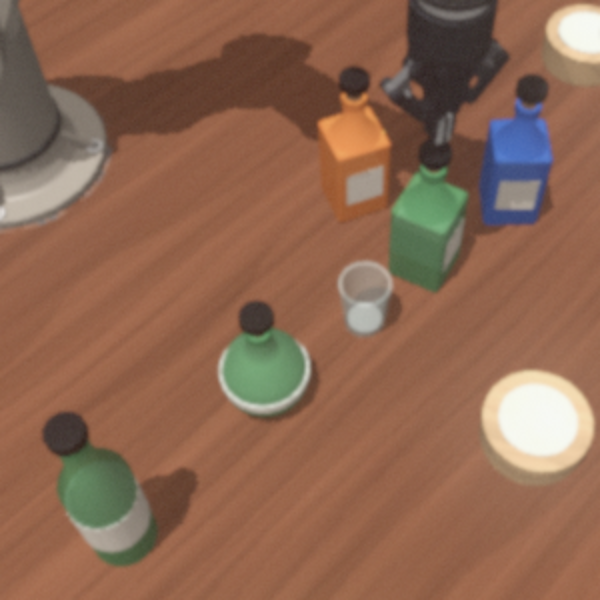

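The tips at (442,135) are over the green square bottle's cap at (435,157), and the tall bottle is standing where it was. Now I'll press.

```bash
python3 -m crank '[[0,0,-0.01,0,-1],[0,0,-0.01,0,-1],[0,0,-0.01,0,-1],[0,0,-0.01,0,-1],[0,0,-0.01,0,-1],[0,0,-0.01,0,-1],[0,0,-0.01,0,-1],[0,0,-0.01,0,-1]]' | egrep 'tcp|contact'; python3 -m crank '[[0,0,-0.01,0,-1],[0,0,-0.01,0,-1],[0,0,-0.01,0,-1],[0,0,-0.01,0,-1],[0,0,-0.01,0,-1],[0,0,-0.005,0,-1]]'| egrep 'tcp|contact'
```

```text
tcp_pos: [0.4879, 0.2299, 0.2006]
contact_force: [-0.1, 0.3, 2.8]
tcp_pos: [0.4879, 0.2299, 0.1896]
contact_force: [-1.0, -0.0, 2.7]
```

```bash
python3 -m crank '[[0,0,-0.005,0,-1]]' | egrep 'tcp|contact'; python3 -m crank '[[0,0,-0.005,0,-1]]' | egrep 'tcp|contact'; python3 -m crank '[[0,0,-0.003,0,-1]]' | egrep 'tcp|contact'
```

```text
tcp_pos: [0.488, 0.23, 0.189]
contact_force: [-1.4, -1.0, 13.0]
tcp_pos: [0.4887, 0.2303, 0.1891]
contact_force: [-3.6, -2.6, 18.7]
tcp_pos: [0.4891, 0.2304, 0.1891]
contact_force: [-3.8, -1.2, 19.9]
```

The square stopper is home at 0.189. On to the flask.

```bash
python3 -m crank '[[0,0,0.05,0,-1],[0,0,0.1,0,-1],[0,0,0.15,0,-1],[0,0,0.05,0,-1],[-0.01,-0.15,0,0,-1],[-0.01,-0.15,0,0,-1],[-0.01,-0.15,0,0,-1],[-0.01,-0.15,0,0,-1]]'| egrep 'tcp|contact'; python3 -m crank '[[-0.01,-0.15,0,0,-1],[-0.01,-0.15,0,0,-1],[-0.01,-0.15,0,0,-1],[-0.01,-0.15,0,0,-1],[0,0,-0.1,0,-1],[0,0,-0.1,0,-1],[0,0,0,0,-1],[0,0,0,0,-1]]'| egrep 'tcp|contact'
```

```text
tcp_pos: [0.4795, 0.1087, 0.2571]
contact_force: [-0.1, 0.3, -0.4]
tcp_pos: [0.4711, -0.0102, 0.2167]
contact_force: [-0.8, -0.1, -0.2]
```

```bash
python3 -m crank '[[0.005,0,-0.06,0,-1],[0,0,-0.06,0,-1],[0,0,-0.06,0,-1],[0,0,-0.06,0,-1],[0,0,0,0,-1],[0,0,0,0,-1],[0,0,0,0,-1]]'| egrep 'tcp|contact'
python3 - <<'E'
from bench import r
import cv2
cv2.imwrite("pics/s3.png",cv2.resize(r.grab_frame("scene")[130:370,160:460],None,fx=2.5,fy=2.5))
E
```

```text
tcp_pos: [0.4737, -0.0098, 0.1704]
contact_force: [-0.5, -0.3, -0.2]
```

View pics/s3.png

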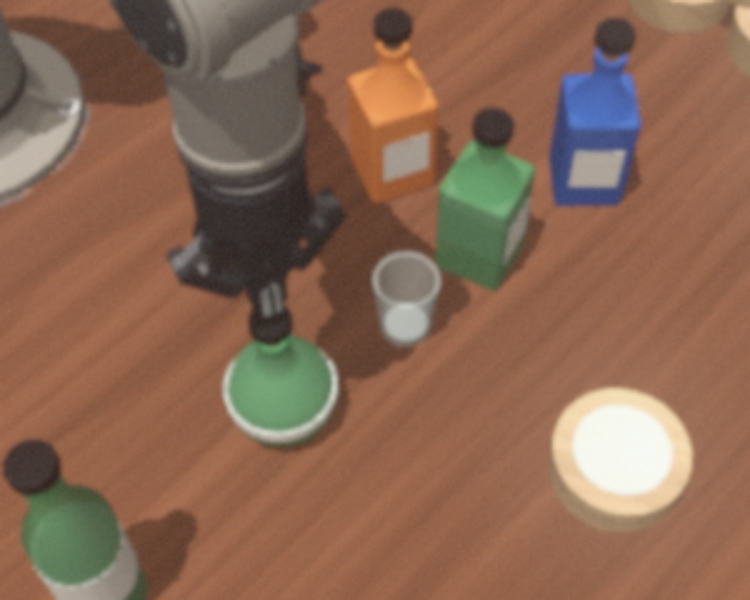

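The tips at (270,310) are right over the flask's cap at (270,325), and the square and tall bottles look undisturbed.

```bash
python3 -m crank '[[0,0,-0.01,0,-1],[0,0,-0.01,0,-1],[0,0,-0.01,0,-1],[0,0,-0.01,0,-1],[0,0,-0.01,0,-1],[0,0,-0.01,0,-1],[0,0,-0.01,0,-1],[0,0,-0.01,0,-1]]' | egrep 'tcp|contact'; python3 -m crank '[[0,0,-0.01,0,-1],[0,0,-0.01,0,-1],[0,0,-0.01,0,-1],[0,0,-0.01,0,-1],[0,0,-0.01,0,-1],[0,0,-0.01,0,-1]]'| egrep 'tcp|contact'
```

```text
tcp_pos: [0.4728, -0.0101, 0.153]
contact_force: [0.5, -0.0, -0.5]
tcp_pos: [0.4729, -0.0101, 0.1411]
contact_force: [-0.8, 0.1, 2.7]
```

```bash
python3 -m crank '[[0,0,-0.005,0,-1],[0,0,-0.005,0,-1]]' | egrep 'tcp|contact'; python3 -m crank '[[0,0,-0.005,0,-1]]' | egrep 'tcp|contact'; python3 -m crank '[[0,0,-0.005,0,-1]]' | egrep 'tcp|contact'
```

```text
tcp_pos: [0.4729, -0.0101, 0.1391]
contact_force: [-1.5, -1.4, 2.3]
tcp_pos: [0.4735, -0.0101, 0.139]
contact_force: [-4.3, -0.3, 22.2]
tcp_pos: [0.4742, -0.01, 0.1389]
contact_force: [-7.3, -0.8, 32.2]
```

```bash
python3 -m crank '[[0,0,0.03,0,-1],[0,0,0.1,0,-1],[0,0,0.15,0,-1],[0,0,0.2,0,-1],[0,0,0.2,0,-1],[0,0,0.1,0,-1],[0,0,0,0,-1],[0,0,0,0,-1]]'
python3 - <<'E'
from bench import r
import cv2
cv2.imwrite("pics/s4.png",cv2.resize(r.grab_frame("scene")[130:400,140:460],None,fx=2.2,fy=2.2))
E
```

```text
clock: 12.83
tcp_pos: [0.4734, -0.0099, 0.294]
orientation: [0.543, 3.092, 0.002]
contact_force: [-1.0, -0.3, -1.7]
grip_width: -0.0
gripper_force: 0.0
```

View pics/s4.png

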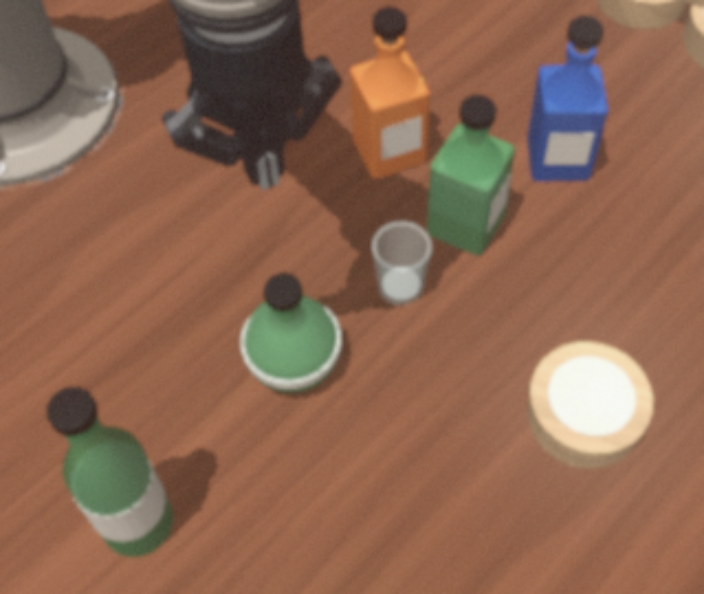

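All three caps, tall (72,410), flask (284,291) and square (478,112), sit on their lips. The bottles are upright, nothing else has moved, and the tool is clear.

```bash
python3 -c "from bench import r; print(r.hand_in())"
```

```text
the job is handed in; nothing more can be done
None
```

I pressed the tall, square and flask stoppers fully home in that order, with the bottles left standing and nothing else disturbed, and handed the job in at about 13 s of the 51 s allowed; the hand-in returned no verdict.

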